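# Lay out the coffee things on the kitchen island

## Robot

A 6-joint arm with a two-finger parallel gripper is mounted at the origin on the work surface. World frame = base frame: x ahead of the robot, y to its left, z up, the work surface at z = 0. Lengths are in m, angles in degrees, forces in N, time in s.
With the tool pointing down it reaches from about 0.35 to 0.875 m from the base axis. Payload 4.2 kg.
Tool frame: the origin (TCP) lies midway between the tips of the shut fingers; the grasp point (between the pads) lies 19 mm behind it; z points along the fingers, y is the line along which they close (so a half turn about z gives the same grasp; the last joint's range is limited). The gripper opens to 87 mm and grips with 3 to 60 N. Pads are 19 mm wide; open, the fingers measure 117 mm over their backs; the gripper's body (75 mm by 190 mm) begins 51 mm behind the grasp point.
Start: joints at [87.582, 22.042, 0.453, 0, -68.411, -14.817], TCP at [0.185, 0.597, 0.223] pointing down, gripper open.
Joint ranges: [-179.83, 179.83], [-69.29, 118.12], [-61.27, 80.66], [-181.25, 117.63], [-171.15, -9.14], [-177.46, 177.46]. Speed limits (degrees/s): [159.86, 159.86, 180, 180, 180, 180].

## Interface

Orientations are given as [roll, pitch, yaw] about the fixed x, y, z axes, in that order (R = Rz(yaw) Ry(pitch) Rx(roll)).
In Python, from workcell import env gives the robot as it stands. The module is installed in compiled form; this text tells all that it offers. Calls block until the motion is done:
- env.goto(position, orientation): joint-space move of the TCP to a pose.
- env.move_straight(position, rotation=None, rate=0.15, force_limit=None): straight line of the TCP; rotation=None keeps the orientation; rate is the mean speed in m/s. With force_limit (N) it stops when the force on the tool has changed by that much, and returns True; else False.
- env.set_joints(angles): joint-space move.
- env.gripper_to(opening, grasp_force=None): opening from 0.0 (shut) to 1.0 (fully open); grasp_force is the grip in N (None keeps the last); returns when the fingers have stopped.
- env.dwell(seconds).
- env.inverse_kinematics(position, orientation): joint angles nearest the present ones, or None.
- env.read_state(): the state.
- env.grab_frame(name): name is "scene" or "top"; returns a dict with "image" (400x640x3 uint8, blue, green, red), "fx", "fy", "cx", "cy" (pixels), "D" ([k1, k2, p1, p2, k3] as OpenCV has them; the pictures are not rectified), "position" and "orientation" of the camera in the world. Camera axes: x right, y up, looking along -z (the intrinsics and any distortion apply to the point x, -y, -z); pixel columns grow to the right and rows downward; lengths in m; the calibration is good to about 2 mm. A picture is of the moment at which its call begins. There is no depth.
A pose or a line that the arm cannot do raises env.Unreachable and nothing moves.
- env.close_job(): hands the job in; it is judged then, once.
Trained networks look in a picture, given as the dict that the camera call returned (one of the last four; its "shot" number tells which), for a name from the list of things; names that differ only in an ending like _2 or _b are one class to them, and where a whole thing is asked for, a point or a joint stands for the part that bears it (a point fixed in the world has none). Each returns a list of dicts, best first, with "score" (0 to 1); they miss things now and then, are a little off and sometimes report something else, mostly with a low value. They report only what shows in the picture. A call takes as long as a camera call. They do not tell look-alikes from the thing itself.
- env.search_frame(picture, thing): "xyz" ([x, y, z] in m, in world coordinates, good to about 4 mm: the middle of the surface that is visible of it).
- env.trace(picture, thing): "mask" (400x640 bool, what is visible of it).
The state is a dict: "clock": time; "joint_positions": joint angles; "qvel": joint speeds; "joint_torque": joint torques, N m; "position": TCP position; "tool_rot": TCP orientation; "force": force on the tool from outside, world axes, zero at the start; "wrist_torque": the same for the moment, N m; "opening": opening from 0.0 (shut) to 1.0 (fully open); "finger_force": force on a finger pad.
Only numpy, scipy, OpenCV 4.12 (cv2) and the standard library are available. Lean on these libraries where they do the work, as an engineer would, in place of code of your own. Each camera call takes 0.05 s, during which the arm holds its last target. There are 200 camera calls.

## Task

Lay out the coffee things: stand the red cup in the middle of the white saucer and the blue sugar pot in the middle of the cork coaster, close the sugar pot with its wooden lid, and stand the cinnamon shaker on the counter exactly halfway between saucer and coaster, in line with them. Set everything down gently and upright, let go of it, and leave the white mug, the herb pot and the pepper mill where they are.

Things in the scene. Friction and masses are not known exactly. Their poses are not given: they have to be found in the camera images.
- saucer: White round saucer, fixed to the counter. 130 mm across and 11 mm high at the rim; flat floor 80 mm across, 6 mm above the counter. Origin: centre of its underside (z = 0). Its y axis lies along the line between saucer and coaster, pointing either way.
- coaster: Square cork coaster, 100 x 100 x 6 mm, fixed to the counter, its centre always 280 mm from the saucer's centre, to the left or right of it. Origin: centre of its underside (z = 0); sides along its x and y.
- cup: Red espresso cup without handle, open, upright: 70 mm high, 62 mm across from 18 mm up to the rim, narrowing to 52 mm at the foot; wall 4 mm; 0.13 to 0.25 kg. Origin: centre of its underside, z up.
- pot: Blue open round sugar pot with a few white sugar lumps fixed inside at the bottom: 62 mm high and across, wall 4 mm, so a mouth of 54 mm; floor 6 mm thick; 0.15 to 0.31 kg. Origin: centre of its underside, z up.
- lid: Round pale wooden lid of the sugar pot, lying on the counter the right way up. From below: a plug 46 mm across and 8 mm high (which enters the pot's 54 mm mouth), a disc 66 mm across and 8 mm thick, and a darker knob 22 mm across and 30 mm high; 46 mm high in all; 0.04 to 0.09 kg. Origin: centre of the plug's underside, z up. Closed, its origin is 54 mm above the pot's.
- shaker: Cinnamon shaker: steel cylinder 48 mm across with a black domed top, 92 mm high in all (straight steel side up to 72 mm); 0.11 to 0.23 kg; standing upright. Origin: centre of its underside, z up.
- white_mug: Bystander: white mug with a handle, 80 mm across, 90 mm high; the handle reaches 67 mm from the axis, towards its y. Loose. Origin: centre of its underside.
- herb: Bystander: terracotta pot with a green herb, 86 mm across, the pot 75 mm and the leaves about 130 mm high. Loose. Origin: centre of its underside.
- mill: Bystander: copper-coloured pepper mill with a steel ball on top, 48 mm across, 102 mm high. Loose. Origin: centre of its underside.
Mind the look-alikes: they are no part of the job. There is more than one size of the cup; the one meant has the size given above.

How it is judged (in metres and radians):
At the end, for the whole second after the job is handed in: Upright, released, at rest: cup on saucer floor and pot on coaster, each within 15 mm of centre; lid seated in pot (7 mm of axis, 3 mm of height); shaker on counter midway between saucer and coaster (within 15 mm of their line, 155 mm of both; they are 280 mm apart) (horizontal distance between cup and saucer below 0.015 m and z of cup in the frame of saucer between 0.002 and 0.01 m and angle between each of cup, pot, lid, shaker's own z axis and vertical below 0.1 rad and horizontal distance between pot and coaster below 0.015 m and z of pot in the frame of coaster between 0.002 and 0.01 m and horizontal distance between lid and pot below 0.007 m and z of lid in the frame of pot between 0.051 and 0.057 m and x of shaker in the frame of saucer between -0.015 and 0.015 m and horizontal distance between shaker and saucer below 0.155 m and horizontal distance between shaker and coaster below 0.155 m and height (world z) of shaker below 0.004 m and linear speed of each of cup, pot, lid, shaker below 0.02 m/s and angular speed of each of cup, pot, lid, shaker below 0.2 rad/s); the robot touches nothing.
It fails at once if the white mug is pushed more than 20 mm or tipped (distance of white_mug from where it was at the start of the episode above 0.02 m or angle between white_mug's own z axis and vertical above 0.3 rad).
It fails at once if the herb pot is pushed more than 20 mm or tipped (distance of herb from where it was at the start of the episode above 0.02 m or angle between herb's own z axis and vertical above 0.3 rad).
It fails at once if the pepper mill is pushed more than 20 mm or tipped (distance of mill from where it was at the start of the episode above 0.02 m or angle between mill's own z axis and vertical above 0.3 rad).
It fails at once if the red cup is dropped or thrown (faster than 0.7 m/s while nothing of the robot touches it, a fall of some 25 mm) (linear speed of cup above 0.7 m/s and contact force between each of the arm, the fingers and cup below 0.01 N).
It fails at once if the sugar pot is dropped or thrown (faster than 0.7 m/s while nothing of the robot touches it, a fall of some 25 mm) (linear speed of pot above 0.7 m/s and contact force between each of the arm, the fingers and pot below 0.01 N).
It also fails if it takes over 122 s, if anything falls off the work surface, if the arm or the gripper's body presses on something with over 40 N, if the wrist force passes 120 N, or if a joint passes its speed limit or range.

## Working session

There is one attempt and no reset: what is moved stays moved. The work goes in short steps, each a Python script; the robot and the scene stay as the last script left them, time stands still between calls to the robot, and variables do not carry over. Pictures are saved under pics/ and viewed, at most 14 in all, crops included, and the job is handed in when it is done.

```bash
mkdir -p pics; python3 - <<'E'
from workcell import env
import cv2,numpy as np
for n in("scene","top"):
    f=env.grab_frame(n); cv2.imwrite(f"pics/{n}0.png",f["image"])
    print(n,f["position"],f["orientation"],f["fx"],f["cx"],f["cy"],f["D"])
    for t in "saucer coaster cup pot lid shaker white_mug herb mill".split():
        print(t,[(np.round(d["xyz"],3).tolist(),round(d["score"],2)) for d in env.search_frame(f,t)])
s=env.read_state();print(s["clock"],s["position"],s["tool_rot"],s["opening"])
E
```

```text
scene [1.10971217 0.56386525 0.72059977] [ 4.77871500e+01 -5.31479229e-02  1.37679582e+02] 395.8432472659251 314.07214158373944 197.17365257019247 [-0.07040764  0.          0.          0.          0.        ]
saucer [([0.462, 0.154, 0.004], 0.56)]
coaster [([0.476, -0.122, 0.004], 0.81), ([0.77, 0.033, 0.053], 0.44)]
cup [([0.641, -0.001, 0.062], 0.96), ([0.699, -0.122, 0.047], 0.68)]
pot [([0.481, 0.319, 0.042], 0.71)]
lid [([0.674, 0.136, 0.012], 0.83)]
shaker [([0.505, -0.327, 0.056], 0.64)]
white_mug [([0.644, -0.312, 0.064], 0.8)]
herb [([0.664, 0.356, 0.072], 0.84)]
mill [([0.77, 0.038, 0.05], 0.69), ([0.698, -0.12, 0.045], 0.68)]
top [0.49231248 0.01210662 1.09461989] [  5.98461397  -1.92614488 -88.92440624] 388.4307876138096 320.4279500202964 203.85872487484545 [0.0121087 0.        0.        0.        0.       ]
saucer [([0.463, 0.154, 0.007], 0.62)]
coaster [([0.48, -0.126, 0.011], 0.97)]
cup [([0.643, -0.016, 0.018], 0.7), ([0.695, -0.142, 0.027], 0.66), ([0.5, -0.332, 0.083], 0.52), ([0.79, -0.083, 0.021], 0.47)]
pot [([0.469, 0.328, 0.028], 0.83)]
lid [([0.66, 0.132, 0.016], 0.97)]
shaker [([0.498, -0.333, 0.083], 0.72)]
white_mug [([0.648, -0.345, 0.04], 0.78)]
herb [([0.639, 0.336, 0.074], 0.59)]
mill [([0.752, 0.017, 0.077], 0.87)]
1.0 [0.18515137 0.59693796 0.22254758] [-1.79999099e+02 -1.48598233e-03 -1.72324099e+01] 0.997069600561055
```

View pics/scene0.png

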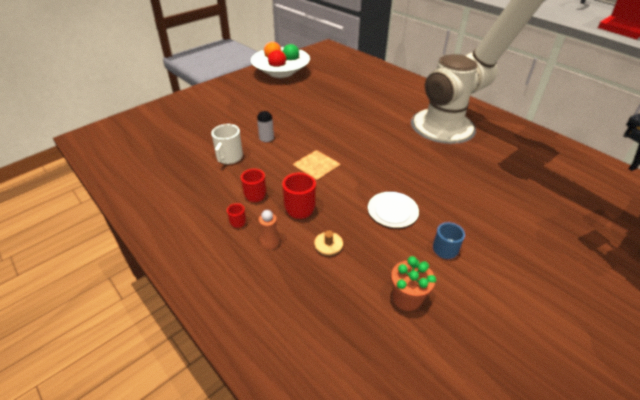

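View pics/top0.png

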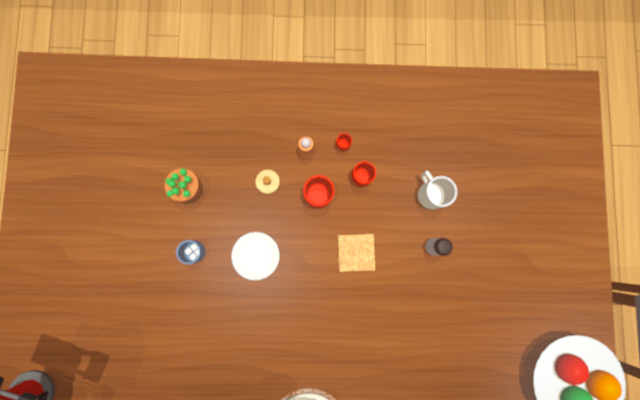

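Reds that could be the cup, in the top view: large (318,192), medium (363,174) and small (344,142). By pixel scale they are about 80, 63 and 42 mm across, so the medium one should be the 62 mm cup. The mill at (306,145) is copper and the bowl fruit is irrelevant. Next I fit silhouettes from both cameras and check the cup in a crop.

```bash
cat > h.py <<'E'
from workcell import env
import cv2,numpy as np
from scipy.spatial.transform import Rotation as R
from scipy.optimize import least_squares
def proj(f,P):
    p=(np.asarray(P,float)-f["position"])@R.from_euler("xyz",f["orientation"],degrees=True).as_matrix()
    p=p*[1,-1,-1]
    K=np.array([[f["fx"],0,f["cx"]],[0,f["fy"],f["cy"]],[0,0,1]])
    return cv2.projectPoints(p,np.zeros(3),np.zeros(3),K,np.array(f["D"],float))[0][:,0]
A=np.linspace(0,2*np.pi,48,endpoint=False)
PROF=dict(cup=[(0,.026),(.018,.031),(.07,.031)],pot=[(0,.031),(.062,.031)],
 lid=[(.008,.033),(.016,.033)],   # disc only; knob handled in hull
 shaker=[(0,.024),(.072,.024),(.084,.019),(.092,.006)],saucer=[(0,.045),(.011,.065)])
PROF["lid"]=[(0,.023),(.008,.033),(.016,.033),(.046,.011)]
def hulls(f,prof,x,y,z0=0):
    c=[np.c_[x+r*np.cos(A),y+r*np.sin(A),0*A+z+z0] for z,r in prof]
    # union of hulls of consecutive rings
    m=np.zeros((1600,2560),np.uint8)
    for a,b in zip(c[:-1],c[1:]):
        if abs(a[0,2]-.016-z0)<1e-9 and prof is PROF["lid"]: a=b-[0,0,.03]
        h=cv2.convexHull(((proj(f,np.r_[a,b])+.5)*4).astype(np.float32))
        cv2.fillPoly(m,[np.round(h).astype(np.int32)],1)
    M=cv2.moments(m,True); return np.array([M["m10"],M["m01"]])/M["m00"]/4-.5, M["m00"]/16
def mask(f,t,near):
    b=None
    for d in env.trace(f,t):
        r,c=np.nonzero(d["mask"]); u=np.array([c.mean(),r.mean()]); e=np.linalg.norm(u-near)
        if e<12 and (b is None or e<b[0]): b=(e,u,len(r),d["mask"])
    return b
def fit(frames,t,xy,z0=0):
    ob=[]
    for f in frames:
        b=mask(f,t,hulls(f,PROF[t],*xy,z0)[0])
        if b: ob.append((f,b))
    s=lambda p:np.concatenate([hulls(f,PROF[t],*p,z0)[0]-b[1] for f,b in ob])
    r=least_squares(s,xy,diff_step=.004,x_scale=.1)
    return r.x,np.round(r.fun,2),[(b[2],round(hulls(f,PROF[t],*r.x,z0)[1])) for f,b in ob]
E
python3 - <<'E'
from h import *
F=[env.grab_frame("scene"),env.grab_frame("top")]
for t,xy in dict(cup=(.69,-.135),pot=(.475,.325),lid=(.663,.132),shaker=(.50,-.33),saucer=(.462,.154)).items():
    try: r=fit(F,t,xy); print(t,np.round(r[0],4),*r[1:])
    except Exception as e: print(t,e)
cs=[]
for f in F:
    o=proj(f,[[.478,-.124,.006]])[0]; b=mask(f,"coaster",o)
    s=least_squares(lambda p:proj(f,[[*p,.005]])[0]-b[1],(.478,-.124)).x
    print("coaster",np.round(s,4))
    cor=cv2.boxPoints(cv2.minAreaRect(np.argwhere(b[3])[:,::-1].astype(np.float32)))
    if f is F[1]: print([np.round(least_squares(lambda p:proj(f,[[*p,.006]])[0]-c,(.478,-.124)).x,3).tolist() for c in cor])
im=F[0]["image"][140:270,200:350]
cv2.imwrite("pics/crop1.png",cv2.resize(im,None,fx=4,fy=4,interpolation=cv2.INTER_CUBIC))
for p in [(.643,-.018),(.782,-.083)]: print(proj(F[0],[[*p,0]]))
E
```

```text
cup [ 0.6901 -0.1364] [-0.33 -0.45 -0.49  0.14] [(721, 712), (467, 498)]
pot [0.4681 0.3232] [-0.27  0.29 -0.07  0.37] [(873, 943), (568, 599)]
lid [0.6685 0.1297] [-0.39  0.18 -0.08  0.31] [(515, 547), (436, 452)]
shaker [ 0.4945 -0.3457] [-0.31  0.6   0.13  0.29] [(417, 425), (359, 407)]
saucer [0.4621 0.1545] [-0.01 -0.   -0.05  0.01] [(1264, 1375), (1667, 1791)]
coaster [ 0.478  -0.1197]
coaster [ 0.4746 -0.1255]
[[0.521, -0.072], [0.528, -0.171], [0.429, -0.177], [0.422, -0.079]]
[[295.97903011 209.97496259]]
[[237.68080004 222.38351999]]
```

View pics/crop1.png

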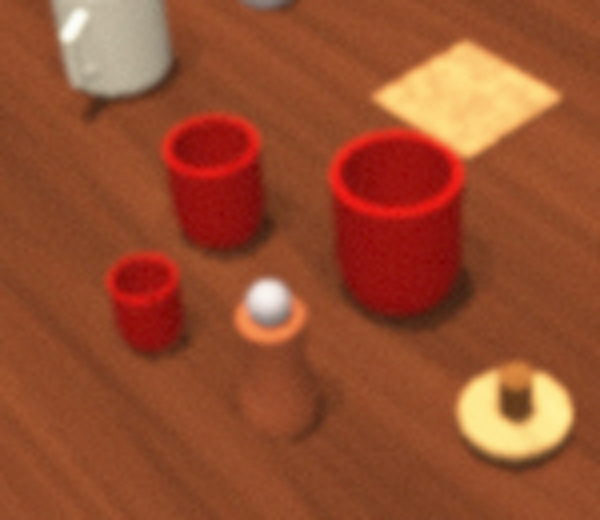

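The crop shows the medium cup at crop (215,180), between the mug and the mill. Its silhouette area fits the 62 mm model (721 px against 712), so it is the one. The fitted saucer and coaster centres are 280 mm apart. Picking the cup now.

```bash
cat >> h.py <<'E'
SAU=np.array([.4621,.1545]); COA=np.array([.475,-.1252]); MID=(SAU+COA)/2
def ori(yaw): return [180,0,yaw]
def st(m=""):
    s=env.read_state(); print(m,round(s["clock"],1),np.round(s["position"],4),"op",round(s["opening"],3),"ff",np.round(s["finger_force"],1),"F",np.round(s["force"],1))
def bestyaw(xy,z,ys):
    q0=np.array(env.read_state()["joint_positions"]); b=[]
    for y in ys:
        q=env.inverse_kinematics([*xy,z],ori(y))
        if q is not None: b.append((np.abs(np.array(q)-q0).max(),y))
    return min(b)[1]
def pick(xy,z,yaw,force=15,op=1.0,zt=.2):
    env.gripper_to(op)
    env.goto([*xy,zt],ori(yaw))
    env.move_straight([*xy,z+.05],rate=.2)
    if env.move_straight([*xy,z],rate=.08,force_limit=6): st("CONTACT"); return False
    env.gripper_to(0.0,force); st("gripped")
    env.move_straight([*xy,zt],rate=.15); st("lifted"); return True
def place(xy,z,yaw,zt=.2,op=1.0):
    env.move_straight([*xy,zt],ori(yaw),rate=.2)
    env.move_straight([*xy,z+.03],rate=.15)
    c=env.move_straight([*xy,z-.003],rate=.03,force_limit=4); st(f"down {c}")
    env.gripper_to(op); env.dwell(.2)
E
python3 - <<'E'
from h import *
xy=(.6901,-.1364)
y=bestyaw(xy,.2,(90,-90)); print(y)
st()
pick(xy,.026,y,15)
E
```

```text
-90
 1.7 [0.1852 0.5969 0.2225] op 1.0 ff 0.0 F [-0.7 -0.1 -0.1]
gripped 7.2 [ 0.6901 -0.1364  0.0263] op 0.693 ff 14.9 F [-1.4  0.5  1.6]
lifted 8.5 [ 0.6894 -0.1363  0.1985] op 0.693 ff 14.9 F [ 0.2 -0.1 -0.9]
```

```bash
python3 - <<'E'
from h import *
place(SAU,.032,-90)
env.move_straight([*SAU,.2],rate=.2); st("up")
xy=(.4681,.3232)
f=env.grab_frame("top"); print(fit([f],"cup",SAU,.006))
if pick(xy,.026,-90,15):
    # place pot on coaster, then centre it by a light squeeze across
    place(COA,.032,-90)
    env.move_straight([*COA,.13],rate=.2)
    y=bestyaw(COA,.13,(0,180,-180)); print(y)
    env.move_straight([*COA,.13],ori(y)); env.move_straight([*COA,.045],rate=.1,force_limit=6)
    env.gripper_to(0.0,5); st("squeeze"); env.gripper_to(1.0); env.move_straight([*COA,.2],rate=.2); st()
E
```

```text
down True 12.4 [0.4619 0.1543 0.032 ] op 0.695 ff 15.0 F [-0.5 -0.3  3.2]
up 14.4 [0.4613 0.1541 0.1989] op 0.998 ff 0.0 F [-0.6  0.5 -1. ]
(array([0.46274238, 0.13874328]), array([-0.01,  0.  ]), [(215, 504)])
gripped 17.6 [0.4685 0.3235 0.0263] op 0.711 ff 15.0 F [0.6 0.5 1.3]
lifted 18.9 [0.4675 0.3227 0.1988] op 0.714 ff 15.0 F [ 0.2 -0.5 -3.7]
down True 23.2 [ 0.4747 -0.1252  0.0322] op 0.713 ff 15.0 F [0.5 0.8 3.6]
-180
squeeze 28.1 [ 0.4751 -0.1253  0.0452] op 0.716 ff 5.0 F [ 0.8 -0.4  1.5]
 29.8 [ 0.4741 -0.1251  0.1989] op 0.998 ff 0.0 F [0.2 0.5 0. ]
```

```bash
python3 - <<'E'
from h import *
L=(.6685,.1297)
f=env.grab_frame("scene"); 
for t,p in(("cup",SAU),("pot",COA),("lid",L)):
    try: print(t,fit([f],t,p,0 if t=="lid" else .006))
    except Exception as e: print(t,e)
env.gripper_to(.6)
env.goto([*L,.2],ori(-180)); env.move_straight([*L,.07],rate=.2)
print(env.move_straight([*L,.021],rate=.05,force_limit=4))
env.gripper_to(0.0,4); st("squeeze"); env.gripper_to(.6)
env.move_straight([*L,.075],rate=.15); env.move_straight([*L,.075],ori(-90))
print(env.move_straight([*L,.021],rate=.05,force_limit=4))
env.gripper_to(0.0,12); st("grip"); env.move_straight([*L,.2],rate=.15); st("lifted")
cv2.imwrite("pics/lid1.png",cv2.resize(env.grab_frame("scene")["image"][60:300,200:500],None,fx=2,fy=2))
E
```

```text
cup need at least one array to concatenate
pot (array([ 0.47321866, -0.12306637]), array([ 0., -0.]), [(595, 585)])
lid (array([0.66732881, 0.13043784]), array([0., 0.]), [(511, 548)])
False
squeeze 34.6 [0.6685 0.1296 0.0211] op 0.25 ff 4.0 F [-0.2 -1.7  1. ]
False
grip 39.5 [0.6685 0.1297 0.021 ] op 0.247 ff 12.0 F [ 0.   0.1 -0.9]
lifted 40.9 [0.6679 0.1295 0.1987] op 0.245 ff 12.0 F [ 0.7 -0.1 -1.2]
```

View pics/lid1.png

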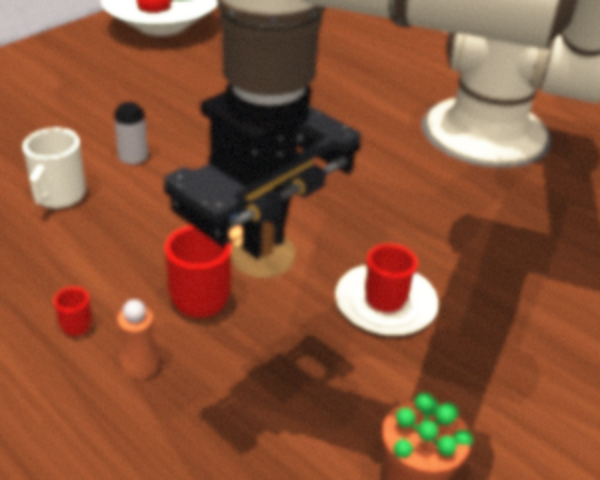

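The picture shows the lid held level at crop (265,258) and the red cup upright on the saucer at (390,280). Next the lid goes on the pot, releasing only if it reaches seating height.

```bash
python3 - <<'E'
from h import *
env.move_straight([*COA,.2],rate=.2); env.move_straight([*COA,.105],rate=.15)
c=env.move_straight([*COA,.079],rate=.02,force_limit=3); st(f"down {c}")
if env.read_state()["position"][2]<.0835:
    env.gripper_to(.6); env.dwell(.2); env.move_straight([*COA,.2],rate=.15); st()
    S=(.4945,-.3457)
    env.goto([.47,-.02,.25],ori(-90))
    f=env.grab_frame("scene"); print(fit([f],"shaker",S)); 
    cv2.imwrite("pics/lid2.png",cv2.resize(f["image"][100:270,200:440],None,fx=3,fy=3))
E
```

```text
down True 44.5 [ 0.4749 -0.1252  0.0809] op 0.251 ff 12.0 F [-1.   0.7  3.8]
 46.5 [ 0.4743 -0.1251  0.199 ] op 0.601 ff 0.0 F [ 0.3  0.2 -0.4]
(array([ 0.48964998, -0.34751612]), array([-0.02,  0.03]), [(401, 420)])
```

View pics/lid2.png

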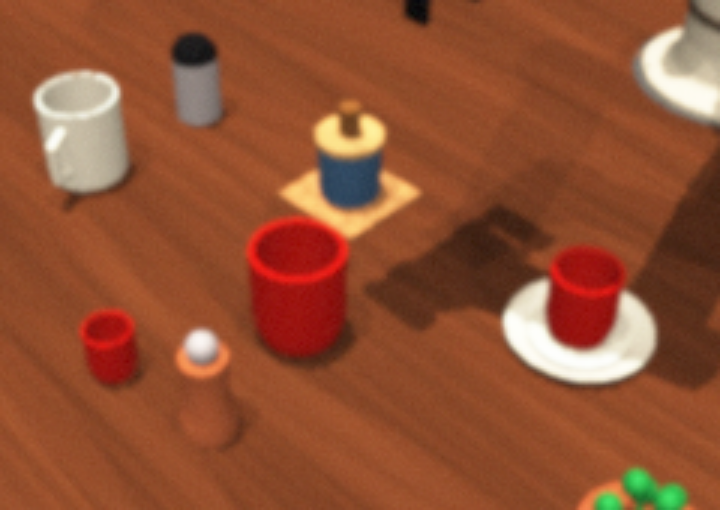

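The lid is seated level on the pot at crop (350,135), at the exact height, and the cup stands centred on the saucer at (585,300). Next is the shaker, at crop (197,80).

```bash
python3 - <<'E'
from h import *
S=(.4935,-.346)
if pick(S,.033,-90,15,zt=.22):
    place(MID,.033,-90,zt=.22)
    env.move_straight([*MID,.22],rate=.15); st()
    env.goto([.3,.45,.3],ori(-90))
    F=[env.grab_frame("scene"),env.grab_frame("top")]
    for t,p,z in(("cup",SAU,.006),("shaker",MID,0)):
        try: print(t,fit(F,t,p,z),p)
        except Exception as e: print(t,e)
    cv2.imwrite("pics/end_s.png",cv2.resize(F[0]["image"][80:320,180:480],None,fx=2,fy=2))
    cv2.imwrite("pics/end_t.png",cv2.resize(F[1]["image"][120:300,150:470],None,fx=2.5,fy=2.5))
    st()
E
```

```text
gripped 51.6 [ 0.4938 -0.3461  0.0331] op 0.55 ff 15.0 F [ 0.5  0.9 -0.1]
lifted 53.0 [ 0.4929 -0.3457  0.2188] op 0.55 ff 15.0 F [-0.3 -0.2 -0.9]
down True 57.1 [0.4684 0.0145 0.0328] op 0.545 ff 15.0 F [-0.3  0.7  4.2]
 59.6 [0.4679 0.0145 0.2191] op 1.001 ff 0.0 F [-0.4  0.1 -0.1]
cup (array([0.46136159, 0.15304339]), array([ 0.03, -0.15, -0.03, -0.04]), [(771, 778), (471, 510)]) [0.4621 0.1545]
shaker (array([0.46608194, 0.016989  ]), array([-0.3 ,  0.32, -0.02,  0.35]), [(579, 559), (241, 275)]) [0.46855 0.01465]
 61.7 [0.3004 0.4496 0.3   ] op 0.996 ff 0.0 F [-0.2 -0.2  0.2]
```

View pics/end_s.png

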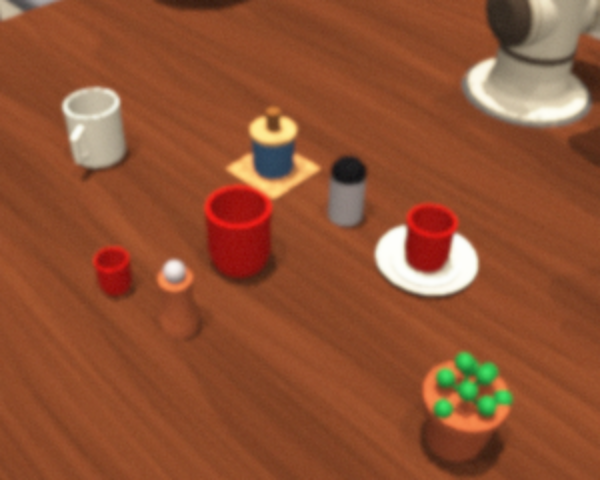

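View pics/end_t.png

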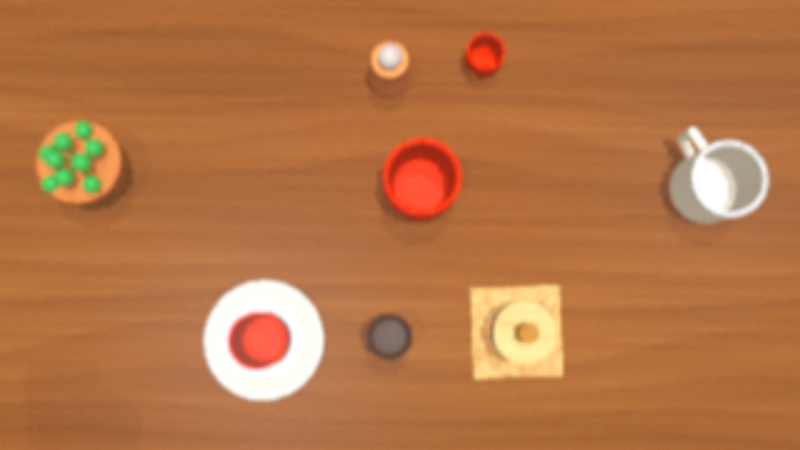

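Both views show everything upright and in place: cup on the saucer (top crop 262,340), shaker midway (389,336), and the lidded pot on the coaster (520,332). The mug, herb pot and mill haven't moved. Handing in.

```bash
python3 -c "
from workcell import env
print(env.close_job())"
```

```text
the job is handed in; nothing more can be done
None
```

The job is handed in with the cup on the saucer, the lidded sugar pot on the coaster, and the shaker midway between them. The final pictures showed all of them upright and the bystanders unmoved, after about 62 of the 122 s; no verdict came back.

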